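# Refill the coffee-pod tube and ram the pods home

## Robot

A 7-joint arm with a two-finger parallel gripper is mounted at the origin on the work surface. World frame = base frame: x ahead of the robot, y to its left, z up, the work surface at z = 0. Lengths are in m, angles in rad, forces in N, time in s.
With the tool pointing down it reaches from about 0.4 to 0.85 m from the base axis. Payload 10.4 kg.
Tool frame: the origin (TCP) lies on the centre line of the jaws, within the pads' length; the fingertips stand 14 mm ahead of it and the grasp point (between the pads) lies 5 mm behind it (robot.nose_length is the distance from the TCP to the fingertips, in m); z points along the fingers, y is the line along which they close (so a half turn about z gives the same grasp; the last joint's range is limited). The gripper opens to 87 mm and grips with 3 to 60 N. Pads are 19 mm wide; open, the fingers measure 117 mm over their backs; the gripper's body (75 mm by 190 mm) begins 51 mm behind the grasp point.
Start: joints at [1.207, 0.332, -0.065, 1.46, 0.022, 1.35, -0.088], TCP at [0.209, -0.589, 0.237] pointing down, gripper open.
Joint ranges: [-2.6, 2.6], [-0.5, 2.12], [-1.47, 1.34], [0.16, 2.42], [-1.27, 4.41], [0.06, 2.06], [-2.6, 2.6]. Speed limits (rad/s): [2.22, 2.22, 2.79, 2.79, 3.14, 3.14, 3.14].

## Interface

Orientations are given as a unit quaternion [x, y, z, w].
In Python, from station import robot gives the robot as it stands. The module is installed in compiled form; this text tells all that it offers.
- The arm moves only by the tool servo_tool, never from a script. Its argument "motion" is one flat list of numbers, 7 for each row, row after row: the shift along the world's x, y, z in m, then the turn, a rotation vector about the world's x, y, z in degrees, then the closure in counts, from 0 (fully open) to 255 (shut). In form: [x, y, z, ax, ay, az, jaw, x, y, z, ax, ay, az, jaw, ...]. A call has 1 to 12 rows; each row is the pose to reach, as a shift and turn from the pose commanded when the call began; what a row does not reach only later rows make up. A row lasts 1/8 s, in which the tool goes at most 62.5 mm and 10.7 degrees, less where a joint would pass 70% of its speed; a pose out of reach is approached as far as the arm can. A call with a gripper value outside its range is refused whole. The fingers move at their own pace and stop on an object; the grip force is fixed at half the most. Time passes only in rows, so rows that repeat a pose let the fingers close. It gives the time, the measured TCP pose, the force, the opening and the grip force at its end, in the units of the state.
- robot.state(): the state, without advancing time (a new reading comes with each control period).
- robot.grab_frame(name): name is "scene" or "top" or "wrist"; returns the picture (480x640x3 uint8, blue, green, red); there is no depth.
- robot.camera_model(name): a dict with "fx", "fy", "cx", "cy" (pixels), "R" (3x3) and "t" (3): a world point X has camera coordinates R X + t. Camera axes: x right, y down, z forward; pixel columns grow to the right and rows downward; lengths in m; the calibration is good to about 2 mm. A picture is of the moment at which its call begins: read the wrist's pose just before it. camera_model takes no time and is no camera call; for the wrist camera it gives the pose at the moment of the call.
- robot.finish_job(): hands the job in; it is judged then, once.
Trained networks look in the newest picture that a camera, given by its name, has taken for a name from the list of things; names that differ only in an ending like _2 or _b are one class to them, and where a whole thing is asked for, a point or a joint stands for the part that bears it (a point fixed in the world has none). Each returns a list of dicts, best first, with "conf" (0 to 1); they miss things now and then, are a little off and sometimes report something else, mostly with a low value. They report only what shows in the picture. A call takes as long as a camera call.
- robot.look_for(camera, query): "xy" ([column, row] in pixels, amid what is visible of it).
- robot.silhouettes(camera, query): "pixels" (480x640 bool, what is visible of it) and "xy" ([column, row] in pixels, amid what is visible of it).
- robot.landmark_of(camera, query): "xy" ([column, row] in pixels: a listed point, or the origin of a listed thing).
The state is a dict: "clock": time; "joint_pos": joint angles; "qd": joint speeds; "tau": joint torques, N m; "tcp_pos": TCP position; "tcp_rot": TCP orientation; "contact_force": force on the tool from outside, world axes, zero at the start; "ft_torque": the same for the moment, N m; "gripper_width": finger opening in m; "grasp_force": force on a finger pad.
Only numpy, scipy, OpenCV 4.12 (cv2) and the standard library are available. Lean on these libraries where they do the work, as an engineer would, in place of code of your own. Each camera call takes 0.05 s, during which the arm holds its last target. There are 200 camera calls.

## Task

Drop the red coffee pod, chamfered end down, into the mouth of the clear pod tube. Then take the wooden pusher from its stand and press the red pod down the tube, so that the blue pod hung up below it slides all the way to the stop, and hold a firm push (about 15 N, never over 22 N or the pods crush) on the bottomed stack for a second. Stand the pusher back upright, fully home in its stand, and leave everything else where it is.

Things in the scene. Friction and masses are not known exactly. Their poses are not given: they have to be found in the camera images.
- tube: Clear upright plastic tube with a steel rim band on a round steel foot (92 mm wide), fixed to the worktop, 150 mm tall, outer diameter 48 mm, bore 40 mm, wall 4 mm, open at the top. Origin: centre of its underside, at worktop height; z up.
- tube_mouth (a point): Centre of the tube's open mouth, 150 mm above the worktop. In the bore hangs a blue pod, same shape as the red, its underside 25 to 75 mm above the worktop. It grips the wall and slides down only under about 6 N (a little more when faster). Below, a rubber stop is set anywhere from 10 to 45 mm above the worktop; it gives 1 to 2 mm at 15 N, so there the force climbs steeply.
- pod_red: The coffee pod to load: red, rigid, round, 36 mm diameter, 28 mm tall, flat top, lower 8 mm tapering to a 26 mm flat foot, 20 g. It stands on its foot on the worktop. Origin: centre of its underside; z up through its top. It drops freely down the 40 mm bore.
- pusher: Wooden pusher standing upright in its stand, 165 mm long, about 120 g: round shaft 28 mm diameter from the foot to 105 mm; red collar 44 mm diameter from 105 to 111 mm; square grip 24 x 24 mm from 111 to 165 mm. Origin: centre of the foot's end face; z up along it to the grip; x and y are normal to the grip's flat sides.
- stand: Dark wooden stand for the pusher, fixed to the worktop: upright cup of 60 mm diameter and 70 mm height on an 86 mm foot, with a 36 mm socket open at the top, whose floor is 8 mm above the worktop. Origin: centre of its underside; z up.
- pod_green: Green pod, same size as the red; leave alone. Origin: centre of its underside.
- pod_yellow: Yellow pod, same size as the red; leave alone. Origin: centre of its underside.
- mug: Blue mug, 80 mm diameter, 90 mm tall, standing; leave alone. Origin: centre of its underside.
- sugar_jar: Glass sugar jar with steel lid, 72 mm diameter, 110 mm tall, standing; leave alone. Origin: centre of its underside.
- spoon: Steel spoon, 150 mm long, lying flat; leave alone. Origin: under its middle; x along it.

How it is judged:
By the outcome, as a careful person would: the job done as asked, in the order asked, and still so for the second after the job is handed in, with the robot touching nothing.
It also fails if it takes over 72 s, if anything falls off the work surface, if the arm or the gripper's body presses on something with over 40 N, if the wrist force passes 120 N, or if a joint passes its speed limit or range.

## Working session

There is one attempt and no reset: what is moved stays moved. The work goes in short steps, Python scripts to look and compute and a tool call to move; the robot and the scene stay as the last step left them, time stands still between calls to the robot, and variables do not carry over. Pictures are saved under pics/ and viewed, at most 13 in all, crops included, and the job is handed in when it is done.

Besides the shell and the picture viewer there is one more tool, called after ">>>" as name(argument=value, ...) on one line, values as JSON. servo_tool: Moves the arm, as the interface text tells. Its arguments: {"type":"object","properties":{"motion":{"type":"array"}},"required":["motion"]}

```bash
mkdir -p pics; cat > h.py <<'E'
from station import robot
import numpy as np, cv2
def ray(cam,uv,m=None):
    m=m or robot.camera_model(cam); R=np.array(m["R"]);t=np.array(m["t"])
    d=R.T@np.array([(uv[0]-m["cx"])/m["fx"],(uv[1]-m["cy"])/m["fy"],1.]); return -R.T@t,d
def atz(cam,uv,z,m=None):
    c,d=ray(cam,uv,m); return c+d*(z-c[2])/d[2]
def proj(cam,X,m=None):
    m=m or robot.camera_model(cam); p=np.array(m["R"])@np.array(X)+np.array(m["t"])
    return np.array([m["fx"]*p[0]/p[2]+m["cx"],m["fy"]*p[1]/p[2]+m["cy"]])
def tri(r):
    A=0;b=0
    for c,d in r:
        d=d/np.linalg.norm(d);P=np.eye(3)-np.outer(d,d);A=A+P;b=b+P@c
    return np.linalg.solve(A,b)
E
python3 - <<'E'
from h import *
np.set_printoptions(precision=4,suppress=True)
for c in ["scene","top"]:
    cv2.imwrite(f"pics/{c}0.png",robot.grab_frame(c)); m=robot.camera_model(c); print(c,m["fx"],-np.array(m["R"]).T@np.array(m["t"]))
L={}
for n in ["tube","tube_mouth","pod_red","pusher","stand","pod_green","pod_yellow","mug","sugar_jar","spoon"]:
    for c in ["scene","top"]:
        r=robot.landmark_of(c,n); 
        if r: L[n,c]=ray(c,r[0]["xy"]); print(n,c,np.round(r[0]["xy"],1),round(r[0]["conf"],2),len(r),"z0:",atz(c,r[0]["xy"],0.15 if n=="tube_mouth" else 0.008 if n=="pusher" else 0)[:2])
    if (n,"scene") in L and (n,"top") in L: print("   tri",tri([L[n,"scene"],L[n,"top"]]))
s=robot.state(); print(s["clock"],s["tcp_pos"],s["tcp_rot"])
E
```

```text
scene 451.46628877116694 [1.0979 0.421  0.7406]
top 515.7946213868854 [ 0.5548 -0.0184  1.4318]
tube scene [383.4 316.9] 0.65 1 z0: [0.6183 0.1663]
tube top [252.3 244. ] 0.73 1 z0: [0.6215 0.168 ]
   tri [0.6212 0.1676 0.0042]
tube_mouth scene [389.5 263.4] 0.93 1 z0: [0.6141 0.1603]
tube_mouth top [249.7 242.3] 0.64 2 z0: [0.6187 0.155 ]
   tri [0.6167 0.1578 0.1506]
pod_red scene [405.2 256.9] 0.64 1 z0: [0.4523 0.1099]
pod_red top [266.8 304.4] 0.43 1 z0: [0.4548 0.125 ]
   tri [0.4586 0.1191 0.0114]
pusher top [360.9 236. ] 0.79 1 z0: [ 0.6464 -0.1331]
stand scene [263.3 251.3] 0.59 1 z0: [ 0.6447 -0.1471]
stand top [363.8 233.4] 0.68 1 z0: [ 0.6542 -0.1418]
   tri [ 0.6524 -0.1398  0.0111]
pod_green scene [499.6 358.3] 0.63 2 z0: [0.5572 0.3825]
pod_green top [347.9 305. ] 0.56 1 z0: [ 0.4557 -0.0991]
   tri [ 0.449   0.1345 -0.1323]
pod_yellow scene [367.5 237.8] 0.64 1 z0: [0.457  0.0088]
pod_yellow top [303.4 301.5] 0.72 2 z0: [0.4639 0.0239]
   tri [0.4672 0.0202 0.0148]
mug scene [500.4 360.8] 0.57 1 z0: [0.5611 0.3858]
mug top [174.1 267.7] 0.69 1 z0: [0.5533 0.3843]
   tri [ 0.5536  0.3862 -0.0096]
sugar_jar scene [220.5 196.9] 0.8 2 z0: [ 0.5786 -0.3726]
sugar_jar top [444.5 261.5] 0.77 2 z0: [ 0.5786 -0.3655]
   tri [ 0.5802 -0.366   0.0044]
spoon scene [272.3 325.4] 0.82 2 z0: [0.7751 0.0113]
spoon top [310.2 186.3] 0.85 1 z0: [0.7847 0.0087]
   tri [0.7806 0.0116 0.0065]
1.1 [ 0.2089 -0.5891  0.2366] [0.9855 0.1696 0.     0.    ]
```

View pics/scene0.png

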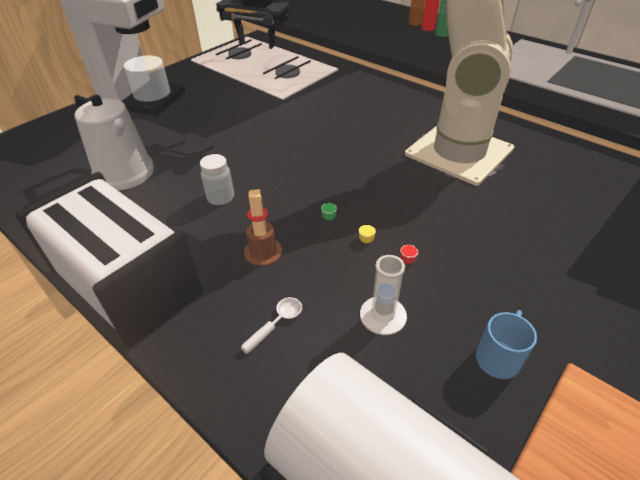

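View pics/top0.png

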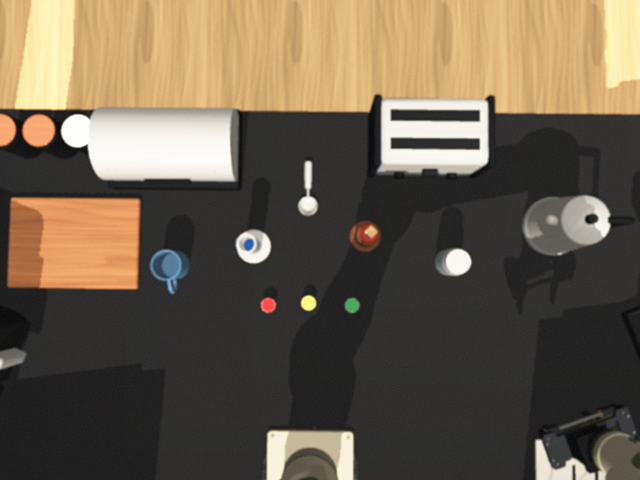

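The scene picture shows red, yellow and green pods in a row, with red at (409,254). In the top picture red is at (268,305). The tube is at (388,290) in scene with the blue pod inside, and the pusher stands in its stand at (260,235). All of this agrees with the networks. I'll move above the red pod.

>>> servo_tool(motion=[0.045,0.05,0,0,0,-2,0,0.085,0.1,0,0,0,-4,0,0.125,0.155,0,0,0,-6,0,0.16,0.215,0,0,0,-8,0,0.19,0.275,0,0,0,-10,0,0.21,0.335,0,0,0,-12,0,0.23,0.395,0,0,0,-14,0,0.24,0.455,0,0,0,-16,0,0.246,0.515,0,0,0,-18,0,0.246,0.575,0,0,0,-19.5,0,0.246,0.635,-0.02,0,0,-19.5,0,0.246,0.695,-0.04,0,0,-19.5,0])

```text
clock: 2.6
tcp_pos: [0.455, 0.0903, 0.2023]
tcp_rot: [1.0, 0.0, 0.001, 0.0]
contact_force: [1.4, -0.1, -1.0]
gripper_width: 0.0868
grasp_force: 0.0
```

>>> servo_tool(motion=[0,0.015,-0.03,0,0,0,0,0,0.015,-0.03,0,0,0,0,0,0.015,-0.03,0,0,0,0])

```text
clock: 2.98
tcp_pos: [0.4555, 0.1023, 0.173]
tcp_rot: [1.0, -0.0, 0.0, 0.0]
contact_force: [1.0, 0.1, -1.3]
gripper_width: 0.087
grasp_force: 0.0
```

```bash
python3 - <<'E'
from h import *
np.set_printoptions(precision=4,suppress=True)
s=robot.state(); print(s["clock"],s["tcp_pos"],s["tcp_rot"],s["contact_force"])
m=robot.camera_model("wrist"); print(-np.array(m["R"]).T@np.array(m["t"]))
cv2.imwrite("pics/w1.png",robot.grab_frame("wrist"))
for n in ["pod_red","pod_yellow"]:
    for r in robot.silhouettes("wrist",n)[:2]:
        ys,xs=np.nonzero(r["pixels"]); (cx,cy),rad=cv2.minEnclosingCircle(np.c_[xs,ys].astype(np.float32)); print(n,r["conf"],cx,cy,rad,atz("wrist",(cx,cy),0.028,m),"xy",atz("wrist",r["xy"],0.02,m))
    for r in robot.landmark_of("wrist",n)[:1]: print("lm",atz("wrist",r["xy"],0,m))
E
```

```text
2.975 [0.4555 0.1023 0.173 ] [ 1.     -0.0005  0.0003  0.0002] [ 0.9958  0.0952 -1.2914]
[0.5378 0.1017 0.3203]
pod_red 0.86 302.00103759765625 227.80465698242188 23.580585479736328 [0.4579 0.1169 0.028 ] xy [0.4529 0.1191 0.02  ]
lm [0.4543 0.1192 0.    ]
pod_yellow 0.95 432.406982421875 218.8488311767578 25.566293716430664 [0.4654 0.0111 0.028 ] xy [0.4648 0.0082 0.02  ]
```

View pics/w1.png

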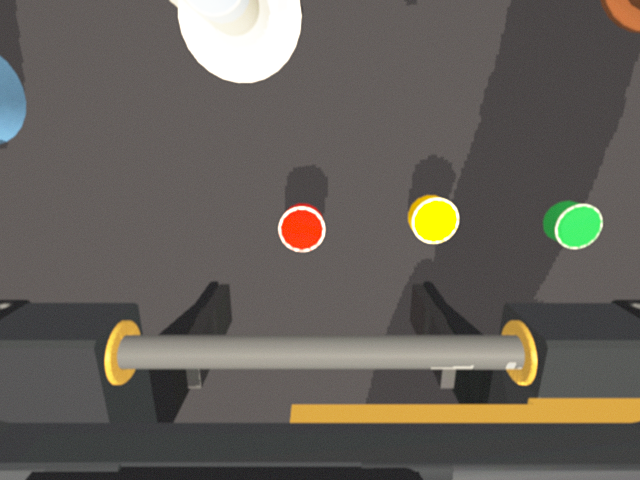

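The wrist picture shows the red pod's top at (302,228), between the fingers and slightly to the left (+y). The pod is at about (0.457, 0.118).

>>> servo_tool(motion=[0,0,-0.03,0,0,0,0,0,0,-0.05,0,0,0,0,0,0,-0.05,0,0,0,0])

```text
clock: 3.6
tcp_pos: [0.4542, 0.1029, 0.1214]
tcp_rot: [1.0, -0.0, -0.001, 0.0]
contact_force: [-0.5, 0.7, 0.3]
gripper_width: 0.0871
grasp_force: 0.0
```

>>> servo_tool(motion=[0.0025,0.015,0,0,0,0,0,0.0025,0.015,-0.04,0,0,0,0,0.0025,0.015,-0.075,0,0,0,0,0.0025,0.015,-0.095,0,0,0,0,0.0025,0.015,-0.095,0,0,0,0,0.0025,0.015,-0.095,0,0,0,200,0.0025,0.015,-0.095,0,0,0,200,0.0025,0.015,-0.095,0,0,0,200,0.0025,0.015,-0.095,0,0,0,200,0.0025,0.015,-0.095,0,0,0,200])

```text
clock: 4.85
tcp_pos: [0.4574, 0.1184, 0.0272]
tcp_rot: [1.0, 0.0, 0.0, 0.0]
contact_force: [0.3, 0.1, 0.3]
gripper_width: 0.0447
grasp_force: 0.0
```

>>> servo_tool(motion=[0,0,-0.001,0,0,0,200,0,0,-0.001,0,0,0,200,0,0,-0.001,0,0,0,200,0,0,-0.001,0,0,0,200])

```text
clock: 5.35
tcp_pos: [0.4575, 0.1184, 0.0262]
tcp_rot: [1.0, 0.0, 0.0, 0.0]
contact_force: [-1.2, -1.0, 4.3]
gripper_width: 0.0353
grasp_force: 30.0
```

>>> servo_tool(motion=[0,0,0.04,0,0,0,200,0,0,0.08,0,0,0,200,0,0,0.13,0,0,0,200,0,0,0.17,0,0,0,200,0.03,0,0.19,0,0,0,200,0.06,0.01,0.19,0,0,0,200,0.07,0.01,0.19,0,0,0,200])

```text
clock: 6.22
tcp_pos: [0.5283, 0.1289, 0.2156]
tcp_rot: [1.0, 0.0, -0.0, -0.0]
contact_force: [-1.1, 0.3, -1.3]
gripper_width: 0.0347
grasp_force: 30.0
```

```bash
python3 - <<'E'
from h import *
np.set_printoptions(precision=4,suppress=True)
s=robot.state(); print(s["clock"],s["tcp_pos"],s["tcp_rot"],s["contact_force"],s["gripper_width"],s["grasp_force"])
m=robot.camera_model("wrist")
cv2.imwrite("pics/w2.png",robot.grab_frame("wrist"))
for r in robot.silhouettes("wrist","pod_red")[:1]:
    ys,xs=np.nonzero(r["pixels"]); print(r["conf"],r["xy"],xs.min(),xs.max(),ys.min(),ys.max())
print(proj("wrist",s["tcp_pos"],m))
for n in ["tube_mouth"]:
    for r in robot.landmark_of("wrist",n): print(n,r["conf"],r["xy"],atz("wrist",r["xy"],0.15,m))
for c in ["top","scene"]:
    robot.grab_frame(c)
    for r in robot.landmark_of(c,"tube_mouth"): print(c,r["conf"],r["xy"],atz(c,r["xy"],0.15))
E
```

```text
6.225 [0.5283 0.1289 0.2156] [ 1.      0.0004 -0.0003 -0.0005] [-1.081   0.2539 -1.2712] 0.034727664739985974 30.000242963433266
0.69 [318.4, 309.7] 281 360 269 335
[319.1389 319.1344]
tube_mouth 0.91 [258.8, 111.7] [0.6176 0.162  0.15  ]
top 0.58 [246.2, 243.4] [0.6158 0.1637 0.15  ]
scene 0.59 [391.5, 265.8] [0.6166 0.1662 0.15  ]
scene 0.59 [366.8, 234.9] [0.5814 0.0867 0.15  ]
```

View pics/w2.png

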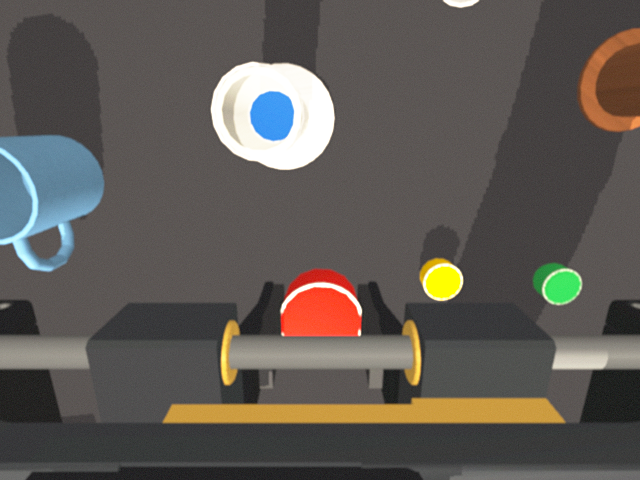

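The blue pod in the tube shows at (272,115), with the tube mouth around (259,112). The red pod is held upright with its rim front at (321,285). I'll centre the camera over the tube for a precise fix on the mouth.

>>> servo_tool(motion=[0.005,0.034,0,0,0,0,200,0.005,0.034,0,0,0,0,200])

```text
clock: 6.82
tcp_pos: [0.5316, 0.165, 0.2164]
tcp_rot: [1.0, 0.002, 0.0, -0.001]
contact_force: [0.2, 0.5, -0.6]
gripper_width: 0.0347
grasp_force: 30.0
```

```bash
python3 - <<'E'
from h import *
np.set_printoptions(precision=4,suppress=True)
s=robot.state(); print(s["clock"],s["tcp_pos"])
m=robot.camera_model("wrist"); print(m["fx"],-np.array(m["R"]).T@np.array(m["t"]))
im=robot.grab_frame("wrist")
r=robot.landmark_of("wrist","tube_mouth"); print([(q["conf"],q["xy"]) for q in r], atz("wrist",r[0]["xy"],.15,m))
r=robot.silhouettes("wrist","tube")[:1]
for q in r:
    ys,xs=np.nonzero(q["pixels"]); print(q["conf"],xs.min(),xs.max(),ys.min(),ys.max())
print("rimfront",atz("wrist",(321,285),s["tcp_pos"][2]+.002,m))
cv2.imwrite("pics/w3.png",cv2.resize(im[20:320,160:480],None,fx=2,fy=2))
p=proj("wrist",[.617,.163,.15],m)
# overlay predicted rims
for X in ([.617,.163,.15],):
    o=[proj("wrist",[X[0]+.024*np.cos(a),X[1]+.024*np.sin(a),.15],m) for a in np.linspace(0,6.28,60)]
    i=[proj("wrist",[X[0]+.020*np.cos(a),X[1]+.020*np.sin(a),.15],m) for a in np.linspace(0,6.28,60)]
    f=[proj("wrist",[X[0]+.046*np.cos(a),X[1]+.046*np.sin(a),.006],m) for a in np.linspace(0,6.28,60)]
    v=cv2.resize(im[20:320,160:480],None,fx=2,fy=2)
    for c,col in((o,(0,255,0)),(i,(0,0,255)),(f,(255,0,255))): cv2.polylines(v,[((np.array(c)-[160,20])*2).astype(np.int32)],True,col,1)
cv2.imwrite("pics/w3o.png",v)
E
```

```text
6.825 [0.5316 0.165  0.2164]
370.9711803740131 [0.614  0.1646 0.3637]Traceback (most recent call last):
  File "<stdin>", line 6, in <module>
IndexError: list index out of range
```

```bash
cat > ov.py <<'E'
from h import *
import sys
np.set_printoptions(precision=4,suppress=True)
s=robot.state(); print(s["clock"],s["tcp_pos"],s["tcp_rot"])
m=robot.camera_model("wrist")
im=robot.grab_frame("wrist"); cv2.imwrite("pics/raw_%s.png"%sys.argv[1],im)
print("rimfront",atz("wrist",(321,285),s["tcp_pos"][2]+.002,m))
X=[float(a) for a in sys.argv[2:4]]
v=cv2.resize(im[20:320,160:480],None,fx=2,fy=2)
print("px",proj("wrist",X+[.15],m))
for rad,z,col in((.024,.15,(0,255,0)),(.020,.15,(0,0,255)),(.046,.006,(255,0,255))):
    c=[proj("wrist",[X[0]+rad*np.cos(a),X[1]+rad*np.sin(a),z],m) for a in np.linspace(0,6.28,60)]
    cv2.polylines(v,[((np.array(c)-[160,20])*2).astype(np.int32)],True,col,1)
cv2.imwrite("pics/%s.png"%sys.argv[1],v)
E
python3 ov.py w3o .617 .163
```

```text
6.925 [0.5321 0.1623 0.2161] [1.     0.0006 0.     0.0003]
rimfront [0.5495 0.1616 0.2181]
px [318.4363 120.3509]
```

View pics/w3o.png

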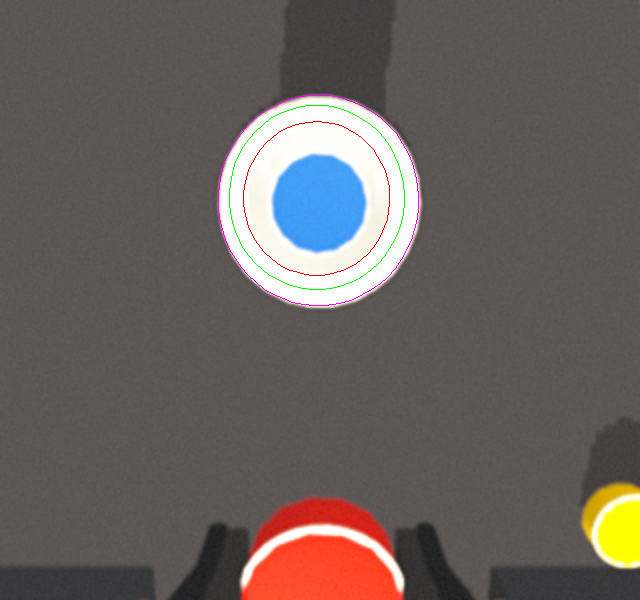

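The foot ring matches the overlay to within half a millimetre, and the held red pod is centred on the TCP at about (322,560). The mouth is at (0.6165, 0.163). I'll go above it.

>>> servo_tool(motion=[0.045,0.001,0,0,0,0,200,0.085,0.001,0,0,0,0,200,0.085,0.001,0,0,0,0,200,0.085,0.001,-0.01,0,0,0,200,0.085,0.001,-0.02,0,0,0,200,0.085,0.001,-0.02,0,0,0,200])

```text
clock: 7.72
tcp_pos: [0.6164, 0.163, 0.1951]
tcp_rot: [1.0, 0.0, -0.001, 0.001]
contact_force: [-0.9, 0.1, -0.1]
gripper_width: 0.0353
grasp_force: 30.0
```

>>> servo_tool(motion=[0.0005,0,-0.008,0,0,0,200,0.0005,0,-0.014,0,0,0,200,0.0005,0,-0.018,0,0,0,200,0.0005,0,-0.022,0,0,0,200,0.0005,0,-0.026,0,0,0,200,0.0005,0,-0.027,0,0,0,200])

```text
clock: 8.48
tcp_pos: [0.6178, 0.1634, 0.1688]
tcp_rot: [1.0, 0.0, -0.0, 0.0]
contact_force: [0.4, 0.1, -0.3]
gripper_width: 0.0351
grasp_force: 30.0
```

```bash
python3 - <<'E'
from h import *
im=robot.grab_frame("scene"); cv2.imwrite("pics/s2.png",cv2.resize(im[200:350,320:470],None,fx=4,fy=4,interpolation=cv2.INTER_CUBIC))
print(robot.state()["contact_force"])
E
```

```text
[ 0.62233219 -0.02184923 -0.22651977]
```

View pics/s2.png

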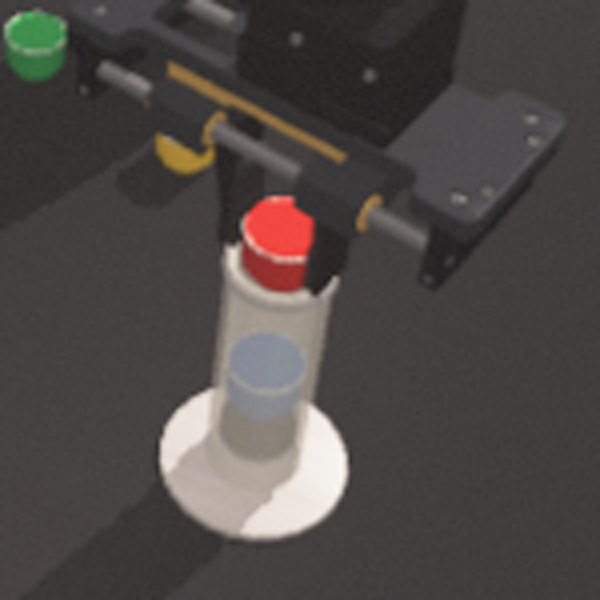

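The scene crop shows the red pod's foot inside the rim at (280,285), the jaws just above the rim, and the blue pod hanging at (265,370). I'll release.

>>> servo_tool(motion=[0,0,0,0,0,0,0,0,0,0,0,0,0,0,0,0,0,0,0,0,0,0,0,0,0,0,0,0,0,0,0,0,0,0,0,0,0,0.06,0,0,0,0,0,0,0.08,0,0,0,0,0,-0.06,0.08,0,0,0,0,0,-0.12,0.08,0,0,0,0])

```text
clock: 9.65
tcp_pos: [0.6178, 0.0425, 0.2492]
tcp_rot: [1.0, 0.001, 0.0, 0.0]
contact_force: [2.0, -0.8, 0.2]
gripper_width: 0.0871
grasp_force: 0.0
```

```bash
python3 - <<'E'
from h import *
np.set_printoptions(precision=4,suppress=True)
s=robot.state(); print(s["clock"],s["tcp_pos"],s["gripper_width"])
im=robot.grab_frame("scene"); cv2.imwrite("pics/s3.png",np.hstack([cv2.resize(im[230:350,330:440],(550,600),interpolation=cv2.INTER_CUBIC)]))
for c in ["scene","top"]:
    if c=="top": robot.grab_frame(c)
    for q in ["pod_red","pusher","stand"]:
        for r in robot.silhouettes(c,q)[:1]:
            ys,xs=np.nonzero(r["pixels"]); print(c,q,r["conf"],r["xy"],xs.min(),xs.max(),ys.min(),ys.max())
        for r in robot.landmark_of(c,q)[:1]: print("lm",c,q,r["conf"],r["xy"],atz(c,r["xy"],0))
# vertical pixel scale of tube axis
for z in (0,.03,.06,.09,.12,.15): print(z,proj("scene",[.6165,.163,z]))
E
```

```text
9.65 [0.6178 0.0425 0.2492] 0.08707553134482414
scene pusher 0.66 [256.5, 207.3] 247 267 188 235
scene stand 0.62 [262.1, 245.5] 244 281 221 265
lm scene stand 0.82 [266.0, 250.5] [ 0.6389 -0.1442  0.    ]
top pod_red 0.63 [244.2, 250.1] 237 255 233 261
top pusher 0.81 [368.1, 230.4] 361 377 225 240
lm top pusher 0.63 [364.2, 233.2] [ 0.6548 -0.1429  0.    ]
top stand 0.97 [360.6, 236.9] 350 379 221 250
lm top stand 0.72 [366.8, 233.3] [ 0.6546 -0.1501  0.    ]
0 [382.5766 315.458 ]
0.03 [383.917  306.3205]
0.06 [385.3236 296.7316]
0.09 [386.8014 286.6572]
0.12 [388.356  276.0594]
0.15 [389.9935 264.8962]
```

View pics/s3.png

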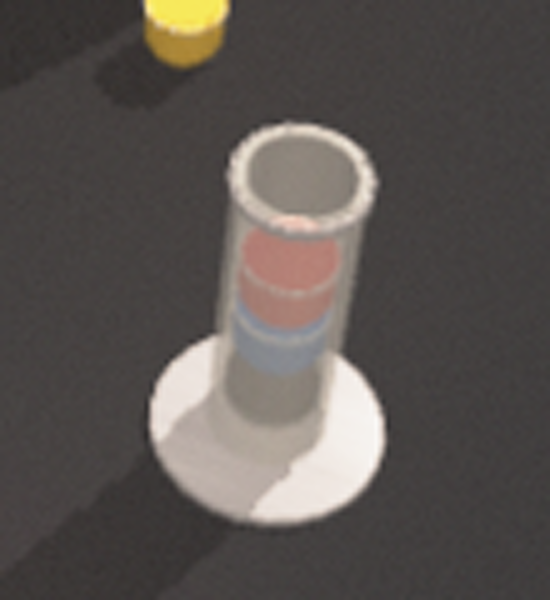

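Red sits on blue: red top is at about (388,282) in scene, so z≈0.104. Now I'll go look at the pusher.

>>> servo_tool(motion=[-0.02,-0.06,0,0,0,0,0,-0.04,-0.12,0,0,0,0,0,-0.052,-0.18,0,0,0,0,0,-0.052,-0.18,0,0,0,0,0,-0.052,-0.18,0,0,0,0,0])

```text
clock: 10.98
tcp_pos: [0.566, -0.136, 0.2492]
tcp_rot: [1.0, 0.0, 0.0, -0.0]
contact_force: [-0.1, 0.9, 0.3]
gripper_width: 0.0867
grasp_force: 0.0
```

```bash
python3 - <<'E'
from h import *
np.set_printoptions(precision=4,suppress=True)
s=robot.state(); print(s["clock"],s["tcp_pos"],s["tcp_rot"])
m=robot.camera_model("wrist"); im=robot.grab_frame("wrist"); cv2.imwrite("pics/raw4.png",im)
for q in ["pusher","stand"]:
    for r in robot.silhouettes("wrist",q)[:1]:
        P=r["pixels"].astype(np.uint8); ys,xs=np.nonzero(P); print(q,r["conf"],r["xy"],xs.min(),xs.max(),ys.min(),ys.max()); print(cv2.minAreaRect(np.c_[xs,ys].astype(np.float32)))
    for r in robot.landmark_of("wrist",q)[:1]: print("lm",q,r["conf"],r["xy"],atz("wrist",r["xy"],0.0,m))
p=proj("wrist",[.648,-.138,.17],m); print(p)
x0=int(np.clip(p[0]-100,0,440)); y0=int(np.clip(p[1]-100,0,280)); print(x0,y0)
cv2.imwrite("pics/w4.png",cv2.resize(im[y0:y0+200,x0:x0+200],None,fx=3,fy=3))
E
```

```text
10.975 [ 0.566  -0.136   0.2492] [ 1.      0.0003  0.0001 -0.0002]
pusher 0.83 [335.0, 122.7] 304 364 94 157
((334.2500305175781, 125.25), (60.10407257080078, 60.81117630004883), 45.0)
lm pusher 0.77 [330.0, 124.1] [ 0.6496 -0.1459  0.    ]
stand 0.97 [308.0, 112.5] 289 371 81 168
((330.0, 124.5), (87.0, 82.0), 90.0)
[323.2097 126.0119]
223 26
```

View pics/w4.png

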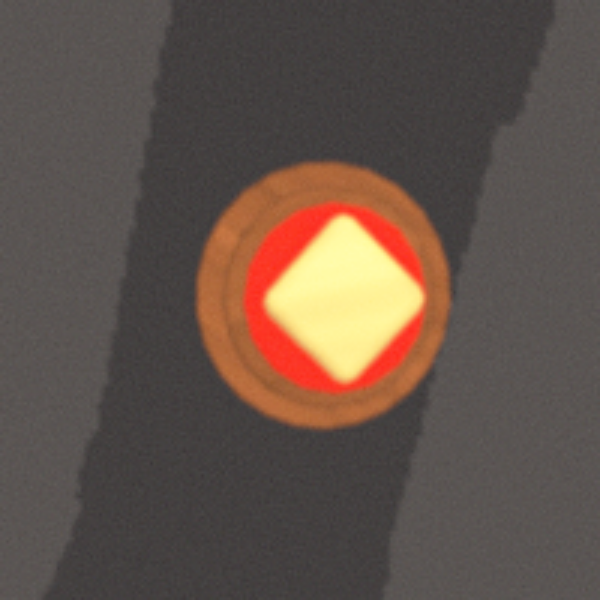

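The crop shows the grip as a diamond with corners at (343,212), (425,297), (346,384) and (263,300), so it is rotated about 45°. The foot circle is centred at (323,295).

```bash
python3 - <<'E'
from h import *
np.set_printoptions(precision=4,suppress=True)
m=robot.camera_model("wrist"); print(robot.state()["joint_pos"],robot.state()["tcp_pos"])
f=lambda u,v,z: print(atz("wrist",(223+u/3,26+v/3),z,m))
f(344.5,298.5,.173); f(336,298,.119); f(323.5,295.5,.004); f(330,298,.07)
E
```

```text
[ 0.6674  0.2911 -0.6222  1.5341  0.1712  1.3715 -1.5369] [ 0.5662 -0.1352  0.2492]
[ 0.6485 -0.1454  0.173 ]
[ 0.6486 -0.1458  0.119 ]
[ 0.6494 -0.1457  0.004 ]
[ 0.6486 -0.1459  0.07  ]
```

>>> servo_tool(motion=[0.02,-0.003,0,0,0,10,0,0.04,-0.006,0,0,0,20,0,0.06,-0.008,0,0,0,30,0,0.083,-0.0105,0,0,0,40,0,0.083,-0.0105,0,0,0,46,0,0.083,-0.0105,0,0,0,46,0,0.083,-0.0105,-0.03,0,0,46,0,0.083,-0.0105,-0.04,0,0,46,0])

```text
clock: 12.22
tcp_pos: [0.6481, -0.1469, 0.2076]
tcp_rot: [0.921, 0.39, -0.001, -0.0]
contact_force: [-0.2, 0.3, -0.2]
gripper_width: 0.0868
grasp_force: 0.0
```

>>> servo_tool(motion=[0.0005,0.001,-0.03,0,0,0,0,0.0005,0.001,-0.055,0,0,0,0,0.0005,0.001,-0.068,0,0,0,0,0.0005,0.001,-0.071,0,0,0,0,0.0005,0.001,-0.071,0,0,0,0,0.0005,0.001,-0.071,0,0,0,200,0.0005,0.001,-0.071,0,0,0,255,0.0005,0.001,-0.071,0,0,0,255,0.0005,0.001,-0.071,0,0,0,255,0.0005,0.001,-0.071,0,0,0,255,0.0005,0.001,-0.071,0,0,0,255,0.0005,0.001,-0.071,0,0,0,255])

```text
clock: 13.72
tcp_pos: [0.6494, -0.146, 0.1381]
tcp_rot: [0.92, 0.391, 0.0, 0.0]
contact_force: [0.2, 0.2, -1.1]
gripper_width: 0.0252
grasp_force: 0.1
```

```bash
python3 - <<'E'
from h import *
np.set_printoptions(precision=4,suppress=True)
s=robot.state(); print(s["clock"],s["tcp_pos"],s["tcp_rot"],s["contact_force"],s["gripper_width"],s["grasp_force"],s["ft_torque"])
E
```

```text
13.725 [ 0.6494 -0.146   0.1381] [0.9204 0.391  0.     0.    ] [ 0.2479  0.1556 -1.0909] 0.025183152256190666 0.06667495239526033 [-0.031  -0.0031 -0.0254]
```

>>> servo_tool(motion=[0,0,0,0,0,0,255,0,0,0,0,0,0,255,0,0,0,0,0,0,255,0,0,0.015,0,0,0,255,0,0,0.045,0,0,0,255,0,0,0.085,0,0,0,255,0,0,0.13,0,0,0,255,0,0,0.16,0,0,0,255,0,0,0.175,0,0,0,255,0,0,0.175,0,0,0,255])

```text
clock: 14.98
tcp_pos: [0.6497, -0.1459, 0.3139]
tcp_rot: [0.92, 0.391, 0.001, 0.0]
contact_force: [-0.1, -0.5, -1.4]
gripper_width: 0.0236
grasp_force: 30.0
```

```bash
python3 - <<'E'
from h import *
np.set_printoptions(precision=4,suppress=True)
s=robot.state(); print(s["clock"],s["tcp_pos"],s["tcp_rot"],s["contact_force"],s["gripper_width"],s["grasp_force"],s["ft_torque"],s["joint_pos"])
E
```

```text
14.975 [ 0.6497 -0.1459  0.3139] [0.9204 0.391  0.0006 0.0004] [-0.1123 -0.485  -1.3998] 0.023633400452039047 29.994124118238688 [ 0.0326 -0.0142 -0.039 ] [ 0.621   0.4888 -0.7202  1.1802  0.3152  1.5792 -0.8023]
```

>>> servo_tool(motion=[0,0.04,0,0,0,0,255,0,0.09,0,0,0,0,255,-0.005,0.145,0,0,0,0,255,-0.01,0.2,0,0,0,0,255,-0.02,0.25,0,0,0,0,255,-0.03,0.29,0,0,0,0,255,-0.0325,0.309,0,0,0,0,255,-0.0325,0.309,0,0,0,0,255,-0.0325,0.309,0,0,0,0,255])

```text
clock: 16.1
tcp_pos: [0.6176, 0.1607, 0.3125]
tcp_rot: [0.921, 0.39, -0.0, 0.0]
contact_force: [-0.0, -0.8, -0.4]
gripper_width: 0.0233
grasp_force: 30.0
```

```bash
python3 - <<'E'
from h import *
np.set_printoptions(precision=4,suppress=True)
s=robot.state(); print(s["clock"],s["tcp_pos"],s["tcp_rot"],s["contact_force"],s["gripper_width"],s["grasp_force"],s["joint_pos"])
im=robot.grab_frame("scene"); cv2.imwrite("pics/s5.png",cv2.resize(im[140:350,320:460],None,fx=2.8,fy=2.8,interpolation=cv2.INTER_CUBIC))
print((proj("scene",[.6165,.163,.184])-[320,140])*2.8)
E
```

```text
16.1 [0.6176 0.1607 0.3125] [ 0.9209  0.3897 -0.0004  0.0004] [-0.0482 -0.8134 -0.3707] 0.02333389292334211 29.993736748583615 [ 0.2366  0.4471 -0.8139  1.2635  0.3204  1.5616 -1.2991]
[201.4831 312.2064]
```

View pics/s5.png

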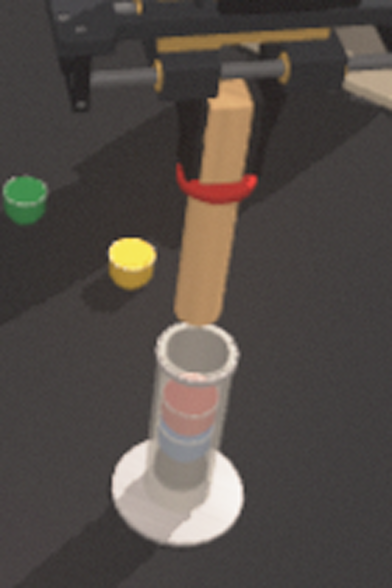

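The pusher's foot is at (197,310), directly above the mouth. I'll lower it.

>>> servo_tool(motion=[-0.001,0.0015,-0.015,0,0,0,255,-0.001,0.0015,-0.03,0,0,0,255,-0.001,0.0015,-0.042,0,0,0,255,-0.001,0.0015,-0.052,0,0,0,255,-0.001,0.0015,-0.06,0,0,0,255,-0.001,0.0015,-0.064,0,0,0,255,-0.001,0.0015,-0.064,0,0,0,255])

```text
clock: 17.02
tcp_pos: [0.6159, 0.1644, 0.2491]
tcp_rot: [0.92, 0.391, -0.0, 0.0]
contact_force: [-0.0, 0.2, -1.7]
gripper_width: 0.0238
grasp_force: 30.0
```

>>> servo_tool(motion=[0,0,-0.003,0,0,0,255,0,0,-0.006,0,0,0,255,0,0,-0.009,0,0,0,255,0,0,-0.011,0,0,0,255,0,0,-0.013,0,0,0,255])

```text
clock: 17.65
tcp_pos: [0.616, 0.1645, 0.2364]
tcp_rot: [0.92, 0.391, 0.0, 0.0]
contact_force: [-1.0, -0.0, 3.2]
gripper_width: 0.0237
grasp_force: 30.0
```

>>> servo_tool(motion=[0,0,-0.001,0,0,0,255,0,0,-0.002,0,0,0,255,0,0,-0.003,0,0,0,255,0,0,-0.004,0,0,0,255])

```text
clock: 18.15
tcp_pos: [0.616, 0.1645, 0.2322]
tcp_rot: [0.92, 0.391, 0.0, 0.0]
contact_force: [-1.2, 0.1, 4.5]
gripper_width: 0.024
grasp_force: 30.0
```

>>> servo_tool(motion=[0,0,-0.001,0,0,0,255,0,0,-0.002,0,0,0,255,0,0,-0.003,0,0,0,255,0,0,-0.004,0,0,0,255,0,0,-0.005,0,0,0,255])

```text
clock: 18.77
tcp_pos: [0.6159, 0.1644, 0.2271]
tcp_rot: [0.92, 0.391, 0.0, 0.0]
contact_force: [-0.3, -0.9, 4.5]
gripper_width: 0.024
grasp_force: 30.0
```

```bash
cat > sc.py <<'E'
from h import *
import sys
np.set_printoptions(precision=4,suppress=True)
s=robot.state(); print(s["clock"],s["tcp_pos"],s["contact_force"])
im=robot.grab_frame("scene"); cv2.imwrite("pics/%s.png"%sys.argv[1],cv2.resize(im[230:350,330:440],(550,600),interpolation=cv2.INTER_CUBIC))
E
python3 sc.py s6
```

```text
18.775 [0.6159 0.1644 0.2271] [-0.3365 -0.8655  4.4599]
```

View pics/s6.png

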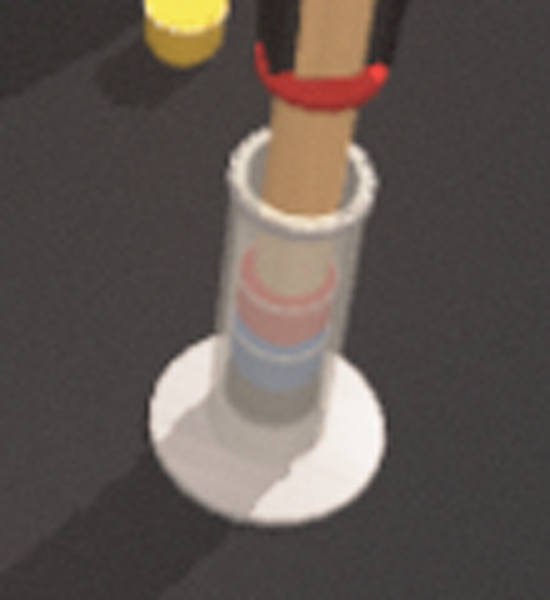

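The pods are moving down together, with the seam now at (285,358). I'll keep on slowly.

>>> servo_tool(motion=[0,0,-0.001,0,0,0,255,0,0,-0.002,0,0,0,255,0,0,-0.003,0,0,0,255,0,0,-0.004,0,0,0,255])

```text
clock: 19.32
tcp_pos: [0.6159, 0.1644, 0.2231]
tcp_rot: [0.92, 0.391, 0.0, 0.0]
contact_force: [0.2, 0.2, 3.6]
gripper_width: 0.024
grasp_force: 30.0
```

>>> servo_tool(motion=[0,0,-0.001,0,0,0,255,0,0,-0.002,0,0,0,255,0,0,-0.003,0,0,0,255])

```text
clock: 19.7
tcp_pos: [0.616, 0.1644, 0.2202]
tcp_rot: [0.92, 0.391, 0.0, 0.0]
contact_force: [0.1, -0.6, 7.5]
gripper_width: 0.0238
grasp_force: 30.0
```

>>> servo_tool(motion=[0,0,-0.0005,0,0,0,255,0,0,-0.001,0,0,0,255])

```text
clock: 19.95
tcp_pos: [0.616, 0.1645, 0.2197]
tcp_rot: [0.92, 0.391, 0.0, 0.0]
contact_force: [-0.7, -0.0, 10.4]
gripper_width: 0.0239
grasp_force: 30.0
```

```bash
cat > f.py <<'E'
from h import *
F=[];Z=[]
for i in range(6):
    s=robot.state();F.append(s["contact_force"][2]);Z.append(s["tcp_pos"][2]);robot.grab_frame("scene")
print(s["clock"],np.round(F,1),np.mean(F),np.round(Z,4))
E
python3 f.py
```

```text
20.2 [10.4  9.7  8.7  9.3  8.5  9.8] 9.415905272553536 [0.2197 0.2198 0.2198 0.2199 0.2198 0.2199]
```

>>> servo_tool(motion=[0,0,-0.0004,0,0,0,255,0,0,-0.0008,0,0,0,255,0,0,-0.0008,0,0,0,255])

```text
clock: 20.62
tcp_pos: [0.6161, 0.1646, 0.2194]
tcp_rot: [0.92, 0.391, 0.001, 0.0]
contact_force: [-1.9, -0.2, 11.9]
gripper_width: 0.0237
grasp_force: 30.0
```

```bash
python3 f.py
```

```text
20.875 [11.9 11.2 11.5 11.8 11.  12.1] 11.603746785793808 [0.2194 0.2194 0.2194 0.2194 0.2194 0.2194]
```

>>> servo_tool(motion=[0,0,-0.0005,0,0,0,255,0,0,-0.001,0,0,0,255,0,0,-0.0011,0,0,0,255,0,0,-0.0011,0,0,0,255,0,0,-0.0011,0,0,0,255,0,0,-0.0011,0,0,0,255,0,0,-0.0011,0,0,0,255])

```text
clock: 21.8
tcp_pos: [0.6161, 0.1646, 0.2188]
tcp_rot: [0.92, 0.391, 0.001, 0.0]
contact_force: [-2.9, -0.5, 15.2]
gripper_width: 0.0239
grasp_force: 30.0
```

```bash
python3 f.py; python3 sc.py s7
```

```text
22.05 [15.2 15.3 14.8 14.9 14.9 15.7] 15.138634337170863 [0.2188 0.2188 0.2188 0.2188 0.2188 0.2188]
22.1 [0.6161 0.1646 0.2188] [-3.4047 -1.1367 15.542 ]
```

View pics/s7.png

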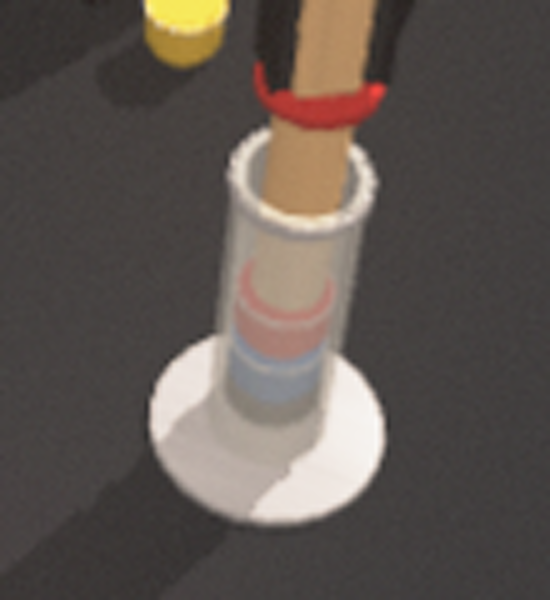

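The stack is bottomed: reading about 15 N, with z steady and blue's base on the grey stop at about (275,405). I'll hold it for another second, then withdraw.

>>> servo_tool(motion=[0,0,0,0,0,0,255,0,0,0,0,0,0,255,0,0,0,0,0,0,255,0,0,0,0,0,0,255,0,0,0,0,0,0,255,0,0,0,0,0,0,255,0,0,0,0,0,0,255,0,0,0,0,0,0,255,0,0,0,0,0,0,255])

```text
clock: 23.28
tcp_pos: [0.6161, 0.1646, 0.2188]
tcp_rot: [0.92, 0.391, 0.001, 0.0]
contact_force: [-3.0, -0.7, 14.2]
gripper_width: 0.0238
grasp_force: 30.0
```

>>> servo_tool(motion=[0,0,0.002,0,0,0,255,0,0,0.005,0,0,0,255,0,0,0.015,0,0,0,255,0,0,0.03,0,0,0,255,0,0,0.05,0,0,0,255,0,0,0.075,0,0,0,255,0,0,0.09,0,0,0,255,0,0,0.098,0,0,0,255,0,0,0.098,0,0,0,255])

```text
clock: 24.4
tcp_pos: [0.616, 0.1645, 0.3154]
tcp_rot: [0.92, 0.391, 0.0, 0.0]
contact_force: [0.6, 0.6, -2.9]
gripper_width: 0.024
grasp_force: 30.0
```

>>> servo_tool(motion=[0.003,-0.04,0,0,0,0,255,0.013,-0.09,0,0,0,0,255,0.023,-0.145,0,0,0,0,255,0.033,-0.2,0,0,0,0,255,0.033,-0.25,0,0,0,0,255,0.033,-0.29,0,0,0,0,255,0.033,-0.31,0,0,0,0,255,0.033,-0.31,0,0,0,0,255,0.033,-0.31,0,0,0,0,255])

```text
clock: 25.52
tcp_pos: [0.6491, -0.1429, 0.3152]
tcp_rot: [0.92, 0.392, 0.0, -0.001]
contact_force: [-0.1, 0.4, -1.6]
gripper_width: 0.024
grasp_force: 30.0
```

```bash
python3 - <<'E'
from h import *
np.set_printoptions(precision=4,suppress=True)
s=robot.state(); print(s["clock"],s["tcp_pos"],s["tcp_rot"],s["contact_force"],s["gripper_width"],s["ft_torque"])
im=robot.grab_frame("scene")
for q in ["pod_red","pusher"]:
    for r in robot.silhouettes("scene",q)[:1]: print(q,r["conf"],r["xy"])
X=np.array(s["tcp_pos"]); o=[222,120]; k=3.2
v=cv2.resize(im[120:300,200:420],None,fx=k,fy=k,interpolation=cv2.INTER_CUBIC)
o=[200,120]
for p,c in ((X-[0,0,.13],(0,255,0)),([.649,-.146,.07],(255,0,255)),([.649,-.146,.184],(255,255,0))):
    cv2.circle(v,tuple(int(a) for a in (proj("scene",p)-o)*k),3,c,-1)
a=[(proj("scene",X+[0,0,d])-o)*k for d in (-.13,.03)]
cv2.line(v,*[tuple(int(t) for t in q) for q in a],(0,255,0),1)
cv2.imwrite("pics/s8.png",v)
E
```

```text
25.525 [ 0.6491 -0.1429  0.3152] [ 0.9198  0.3923  0.0002 -0.0005] [-0.1276  0.4434 -1.6129] 0.024043162962296225 [-0.0201 -0.0297 -0.0247]
pusher 0.77 [248.1, 144.8]
```

View pics/s8.png

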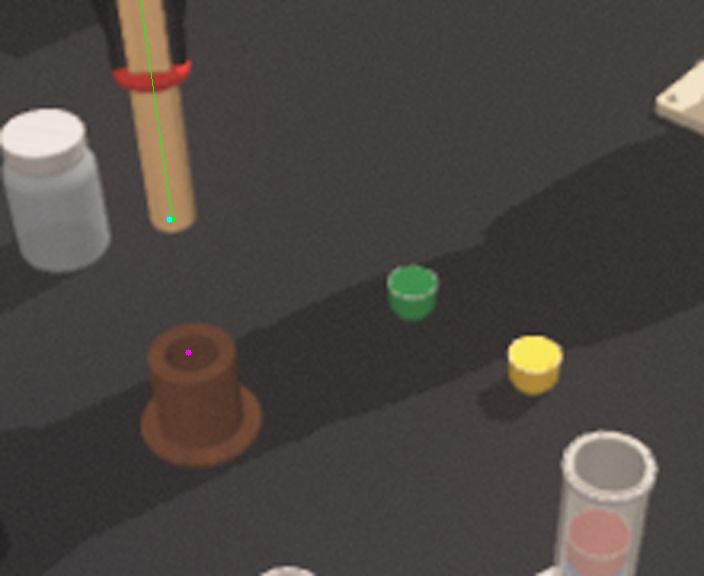

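The pusher is straight, with its foot at (172,218), lined up with the socket at (190,352). Red has stayed down in the tube at (598,535). I'll lower it towards the stand.

>>> servo_tool(motion=[0,0,-0.03,0,0,0,255,0,0,-0.06,0,0,0,255,0,0,-0.085,0,0,0,255,0,0,-0.095,0,0,0,255,0,0,-0.095,0,0,0,255])

```text
clock: 26.3
tcp_pos: [0.6489, -0.1451, 0.2203]
tcp_rot: [0.92, 0.391, -0.0, -0.0]
contact_force: [0.2, 0.2, -0.8]
gripper_width: 0.0239
grasp_force: 30.0
```

Offset is within 1 mm. I'll insert it: the foot reaches the socket floor at TCP z≈0.138.

>>> servo_tool(motion=[0.0005,-0.0008,-0.015,0,0,0,255,0.0005,-0.0008,-0.03,0,0,0,255,0.0005,-0.0008,-0.045,0,0,0,255,0.0005,-0.0008,-0.06,0,0,0,255,0.0005,-0.0008,-0.07,0,0,0,255,0.0005,-0.0008,-0.076,0,0,0,255,0.0005,-0.0008,-0.079,0,0,0,255,0.0005,-0.0008,-0.08,0,0,0,255])

```text
clock: 27.3
tcp_pos: [0.6495, -0.1464, 0.1404]
tcp_rot: [0.92, 0.391, 0.0, 0.0]
contact_force: [-0.3, -0.5, -2.2]
gripper_width: 0.0242
grasp_force: 30.0
```

>>> servo_tool(motion=[0,0,-0.001,0,0,0,255,0,0,-0.002,0,0,0,255,0,0,-0.003,0,0,0,255,0,0,-0.003,0,0,0,255])

```text
clock: 27.8
tcp_pos: [0.6496, -0.1464, 0.138]
tcp_rot: [0.92, 0.391, 0.0, 0.0]
contact_force: [-2.6, 0.7, 4.9]
gripper_width: 0.0239
grasp_force: 30.0
```

The foot is on the socket floor, at the same height as when I picked it up. I'll release and rise straight up.

>>> servo_tool(motion=[0,0,0.001,0,0,0,255,0,0,0.001,0,0,0,0,0,0,0.001,0,0,0,0,0,0,0.001,0,0,0,0,0,0,0.001,0,0,0,0,0,0,0.001,0,0,0,0,0,0,0.001,0,0,0,0,0,0,0.03,0,0,0,0,0,0,0.07,0,0,0,0,0,0,0.12,0,0,0,0,-0.04,0,0.14,0,0,0,0,-0.08,0,0.14,0,0,0,0])

```text
clock: 29.3
tcp_pos: [0.5694, -0.1459, 0.279]
tcp_rot: [0.92, 0.391, 0.001, 0.001]
contact_force: [-0.3, -0.0, 0.2]
gripper_width: 0.0868
grasp_force: 0.0
```

```bash
python3 - <<'E'
from h import *
np.set_printoptions(precision=4,suppress=True)
s=robot.state(); print(s["clock"],s["tcp_pos"],s["contact_force"],s["gripper_width"])
im=robot.grab_frame("scene"); old=cv2.imread("pics/scene0.png")
c=lambda i: cv2.resize(i[150:350,200:430],(400,348),interpolation=cv2.INTER_CUBIC)
cv2.imwrite("pics/s9.png",np.hstack([c(old),c(im)]))
E
```

```text
29.3 [ 0.5694 -0.1459  0.279 ] [-0.3242 -0.0152  0.2274] 0.08677098345619919
```

View pics/s9.png

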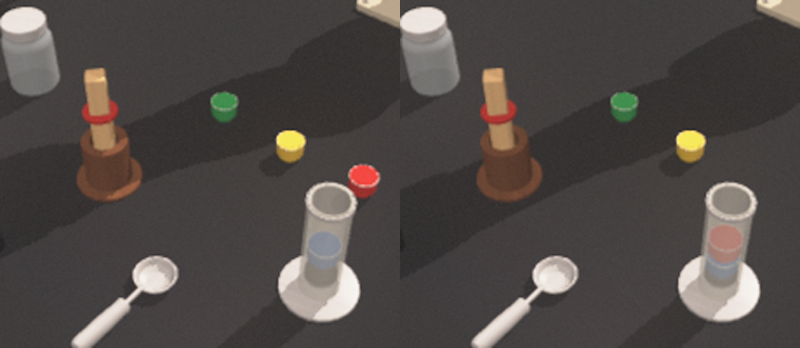

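The before/after views match. The pusher is home and upright at (495,110), the pods are stacked on the stop at (722,255), and nothing else has moved. I'll hand it in.

```bash
python3 -c "
from station import robot
print(robot.finish_job())"
```

```text
the job is handed in; nothing more can be done
None
```

The job is handed in at about 29 s, no verdict returned: the red pod was pressed onto the blue one until the stack bottomed, a reading of about 15 N was held for over a second, and the pusher is back upright in its stand with nothing else seen to have moved.

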